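Slide a scored tile out to its snap line

ROBOT

A 7-joint arm with a two-finger parallel gripper is mounted at the origin on the work surface. World frame = base frame: x ahead of the robot, y to its left, z up, the work surface at z = 0. Lengths are in m, angles in rad, forces in N, time in s.
With the tool pointing down it reaches from about 0.4 to 0.85 m from the base axis. Payload 4.5 kg.
Tool frame: the origin (TCP) lies midway between the tips of the shut fingers; the grasp point (between the pads) lies behind it (r.grip_point_offset is the z of the grasp point in the tool frame, in m); z points along the fingers, y is the line along which they close (so a half turn about z gives the same grasp; the last joint's range is limited). The gripper opens to 88 mm and grips with 3 to 60 N. Pads are 18 mm wide; open, the fingers measure 123 mm over their backs; the gripper's body (75 mm by 187 mm) begins 45 mm behind the grasp point.
Start: joints at [0.034, 0.689, -0.195, 1.565, 0.157, 0.902, -0.215], TCP at [0.625, 0, 0.218] pointing down, gripper open.
Joint ranges: [-3.01, 3.01], [-0.46, 2.08], [-1.47, 1.51], [0.13, 2.56], [-1, 4.14], [0.04, 2.09], [-2.66, 2.66]. Speed limits (rad/s): [2.57, 2.57, 3.14, 3.14, 3.14, 3.14, 3.14].

INTERFACE

Orientations are given as a unit quaternion [x, y, z, w].
In Python, from plant import r, optics, workorder gives the robot as it stands.
- The arm moves only by the shell command python3 -m creep 'ROWS' [FORCE]. ROWS is JSON, a list of rows, each an object of numbers: "grip": the gripper command: -1 is shut, 1 is fully open, values between are in proportion; "tx", "ty", "tz": the shift along the tool's x, y, z in cm; "spin": the turn about the tool's z in degrees. In form: [{"grip": .., "tx": .., "ty": .., "tz": .., "spin": ..}, ...]. A call has 1 to 8 rows; each row shifts and turns the commanded pose from where the row before left it, along the tool's axes as they then stand; what a row does not reach is not made up. A row lasts 1/12 s, in which the tool goes at most 41.7 mm and 7.16 degrees, less where a joint would pass 70% of its speed; a pose out of reach is approached as far as the arm can. A call with a gripper value outside its range is refused whole. The fingers move at their own pace and stop on an object; FORCE is the grip in N (left out, the last holds). Time passes only in rows, so rows that do not move let the fingers close. It gives the time, the measured TCP pose, the force, the opening and the grip force at its end, in the units of the state.
- r.get_state(): the state, without advancing time (a new reading comes with each control period).
- optics.snapshot(name): name is "scene" or "side" or "wrist"; returns (picture, depth): 480x640x3 uint8, red, green, blue; 480x640 float32, m along the optical axis (not along the pixel's ray), 0 where there is no reading.
- optics.get_calibration(name): a dict with "fx", "fy", "cx", "cy" (pixels), "D" ([k1, k2, p1, p2, k3] as OpenCV has them; the pictures are not rectified), "extrinsics" (4x4, takes a point from world to camera coordinates). Camera axes: x right, y down, z forward; pixel columns grow to the right and rows downward; lengths in m; the calibration is good to about 2 mm. A picture is of the moment at which its call begins: read the wrist's pose just before it. get_calibration takes no time and is no camera call; for the wrist camera it gives the pose at the moment of the call.
- workorder.finish_job(): hands the job in; it is judged then, once.
The state is a dict: "clock": time; "q": joint angles; "qd": joint speeds; "joint_torque": joint torques, N m; "tool_pos": TCP position; "eef_rot": TCP orientation; "contact_force": force on the tool from outside, world axes, zero at the start; "moment": the same for the moment, N m; "opening": opening from 0.0 (shut) to 1.0 (fully open); "finger_force": force on a finger pad.
Only numpy, scipy, OpenCV 4.12 (cv2) and the standard library are available. Lean on these libraries where they do the work, as an engineer would, in place of code of your own. Each camera call takes 0.05 s, during which the arm holds its last target. There are 200 camera calls.

TASK

The sea-green wall tile on the galvanized cart has been scored to be snapped down to a coaster. Push it with the fingertips across the cart top toward the cart's open edge on the robot's left, until its dark score line lies right over that edge along its whole length and the short offcut sticks out beyond, with the tile lying flat. Only slide it, never lift or tip it; leave everything else on the cart where it is, and let go of the tile when it is in place.

Things in the scene. Friction and masses are not known exactly. Their poses are not given: they have to be found in the camera images.
- cart: fixed galvanized cart before the robot; flat top at height 0. Origin on the top at the middle of its open end, the lipless straight 550 mm edge on the robot's left. x runs along this edge away from the robot, y outward over it, z up; the top covers x -275 to 275, y -900 to 0 mm, its edges 35 mm deep. At y below -720 stand a carton, a lamp (240 mm tall) and an upstand with a tool rail
- tile: sea-green glazed wall tile on a terracotta body, loose and flat on the cart: 108 (its x) x 152 (its y) x 7 mm, about 0.26 kg. Origin at the centre of its underside, z up. A dark 3 mm wide score line crosses it at y = +31 mm, 45 mm from its +y (offcut) end. At the start that end faces the open edge, turned up to about 20 degrees, nothing overhanging. Ordinary friction; it stays where left
- score_near (a point): the end of the score line nearer the robot, on the tile's top face: tile x = -54, y = +31, z = 7 mm
- score_far (a point): the end of the score line farther from the robot, on the tile's top face: tile x = +54, y = +31, z = 7 mm
- organizer: clear plastic bead organizer box with coloured beads, 120 x 210 x 39 mm; loose on the cart, to be left alone. Origin on its underside, at the centre.
- spool: yellow spool standing upright, 64 mm across, 60 mm tall; loose on the cart, to be left alone. Origin on its underside, at the centre.
- glue: white glue bottle with blue label and orange cap, 44 mm across, 115 mm tall; loose on the cart, to be left alone. Origin on its underside, at the centre.
- jar: amber glass jar with steel lid, 56 mm across, 65 mm tall; loose on the cart, to be left alone. Origin on its underside, at the centre.
- square: small try square lying flat: dark wooden stock 18 x 100 x 14 mm, steel blade 150 x 30 x 3 mm; loose on the cart, to be left alone. Origin on its underside, 40 mm from the middle of the stock, toward the blade's tip.
- scriber: red-handled tile scriber lying flat, 13 mm thick, about 150 mm long; loose on the cart, to be left alone. Origin on its underside, at the centre.
- coaster: finished coaster: white and blue square tile on cork, 100 x 100 x 10 mm, lying flat; loose on the cart, to be left alone. Origin on its underside, at the centre.

How it is judged:
At the end, for the whole second after the job is handed in: Both ends of the score line are within 5 mm of the vertical plane of the cart's open edge, both on the cart's 550 mm edge, and the tile lies flat on the cart top (within 2 degrees and 3 mm), at rest (y of score_near in the frame of cart between -0.005 and 0.005 m and y of score_far in the frame of cart between -0.005 and 0.005 m and x of score_near in the frame of cart above -0.275 m and x of score_far in the frame of cart below 0.275 m and angle between tile's own z axis and vertical below 0.035 rad and height (world z) of tile between -0.003 and 0.003 m and linear speed of tile below 0.01 m/s); the robot touches nothing.
It fails at once if the tile is pushed with the arm or the gripper's body instead of the fingers (contact force between the arm and tile above 2 N).
It fails at once if the tile is lifted off the cart top, tipped up or tipped over the edge (height (world z) of tile above 0.008 m or height (world z) of tile below -0.008 m or angle between tile's own z axis and vertical above 0.1 rad).
It fails at once if one of the other things on the cart is moved more than 15 mm (distance of any of organizer, spool, glue, jar, square, scriber, coaster from where it was at the start of the episode above 0.015 m).
It also fails if it takes over 43 s, if anything falls off the work surface, if the arm or the gripper's body presses on something with over 40 N, if the wrist force passes 120 N, or if a joint passes its speed limit or range.

## Working session

There is one attempt and no reset: what is moved stays moved. The work goes in short steps, Python scripts to look and compute and a shell command to move; the robot and the scene stay as the last step left them, time stands still between calls to the robot, and variables do not carry over. Pictures are saved under pics/ and viewed, at most 10 in all, crops included, and the job is handed in when it is done.

```bash
ls; mkdir -p pics; python3 - <<'E'
from plant import r, optics
import cv2,numpy as np
for n in ("scene","side","wrist"):
    c=optics.get_calibration(n)
    p,d=optics.snapshot(n)
    cv2.imwrite(f"pics/{n}0.png",p[:,:,::-1]); np.savez(f"{n}0.npz",p=p,d=d,**{k:np.array(v) for k,v in c.items()})
    print(n,c["fx"],c["cx"],c["cy"],np.round(c["extrinsics"],3).tolist())
s=r.get_state();print(s["clock"],s["tool_pos"],s["eef_rot"],r.grip_point_offset)
a=[cv2.resize(cv2.imread(f"pics/{n}0.png"),(400,300)) for n in("side","wrist")]
E
```

```text
pics
scene 488.08707937312386 317.5878940377113 237.33668308064628 [[0.281, 0.96, 0.002, -0.068], [0.569, -0.165, -0.806, -0.292], [-0.773, 0.227, -0.592, 1.634], [0.0, 0.0, 0.0, 1.0]]
side 477.95947827363324 322.63864624668366 236.25323282697897 [[-0.953, -0.303, -0.004, 0.499], [-0.207, 0.658, -0.724, 0.226], [0.222, -0.689, -0.69, 0.93], [0.0, 0.0, 0.0, 1.0]]
wrist 380.3726582677135 316.6436949462443 234.24522966966094 [[1.0, 0.001, -0.001, -0.625], [0.001, -0.961, 0.278, -0.039], [-0.001, -0.278, -0.961, 0.389], [0.0, 0.0, 0.0, 1.0]]
0.15 [ 6.24529273e-01 -5.39418941e-05  2.17318628e-01] [ 7.07101328e-01  7.07111910e-01 -5.15220958e-04 -4.40050283e-04] -0.0187
```

View pics/scene0.png

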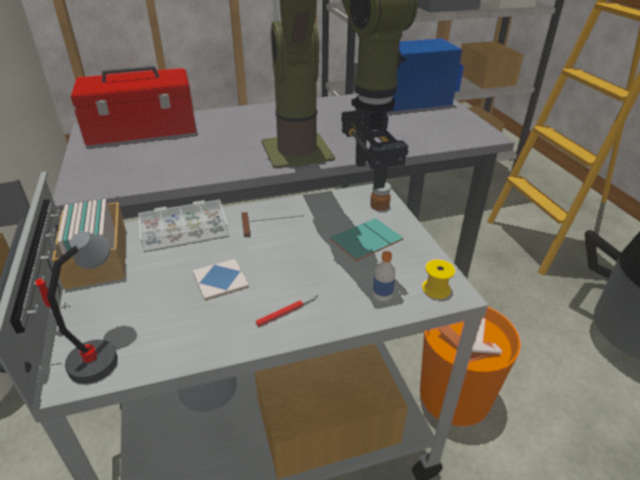

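View pics/side0.png

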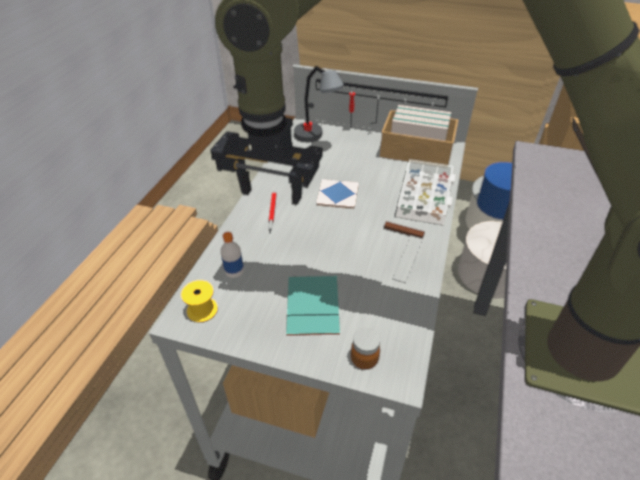

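The scene view shows the tile at about (367,238), with the glue at (384,278), the spool at (438,280) and the jar at (380,197). The open edge runs (390,187)–(485,303). In the side view the tile is at (313,305) with its score line at about row 315, and the open edge runs (160,335)–(425,405).

```bash
cat > h.py <<'E'
import numpy as np,cv2
def load(f):
    z=np.load(f); return {k:z[k] for k in z.files}
def KK(c): return np.array([[c["fx"],0,c["cx"]],[0,c["fy"],c["cy"]],[0,0,1]],float)
def cast(c,uv,z):
    uv=np.asarray(uv,float).reshape(-1,1,2)
    n=cv2.undistortPoints(uv,KK(c),np.asarray(c["D"],float)).reshape(-1,2)
    E=np.asarray(c["extrinsics"]);R=E[:3,:3];C=-R.T@E[:3,3]
    d=np.c_[n,np.ones(len(n))]@R
    return C+d*((z-C[2])/d[:,2])[:,None]
def proj(c,P):
    E=np.asarray(c["extrinsics"])
    return cv2.projectPoints(np.asarray(P,float).reshape(-1,3),cv2.Rodrigues(E[:3,:3])[0],E[:3,3],KK(c),np.asarray(c["D"],float))[0].reshape(-1,2)
def big(m):
    n,l,s,_=cv2.connectedComponentsWithStats(m.astype(np.uint8)); return l==1+np.argmax(s[1:,4])
def tile(c):
    h=cv2.cvtColor(c["p"],cv2.COLOR_RGB2HSV)
    m=cv2.inRange(h,(74,60,40),(95,255,255))
    m=big(cv2.morphologyEx(m,cv2.MORPH_CLOSE,np.ones((7,7))))
    k=max(cv2.findContours(m.astype(np.uint8),0,2)[0],key=cv2.contourArea)
    w=cast(c,k,.007)[:,:2]; return m,w,cv2.minAreaRect((w*1000).astype(np.float32))
def edge(c,a,b,w=10,n=60):
    # strongest luminance step across the image line a-b, fitted robustly
    a,b=np.array(a,float),np.array(b,float);t=(b-a)/np.linalg.norm(b-a);nn=np.array([-t[1],t[0]])
    g=cv2.GaussianBlur(cv2.cvtColor(c["p"],cv2.COLOR_RGB2GRAY),(0,0),1).astype(np.float32)
    o=np.arange(-w,w+.1,.25);P=[]
    for s in np.linspace(0,1,n):
        q=a+s*(b-a)+o[:,None]*nn
        v=cv2.remap(g,q[:,0].astype(np.float32)[None],q[:,1].astype(np.float32)[None],1).ravel()
        P.append(q[np.argmax(np.abs(np.gradient(v)))])
    P=np.array(P,np.float32);l=cv2.fitLine(P,cv2.DIST_HUBER,0,.01,.01).ravel()
    res=np.abs((P-l[2:])@np.array([-l[1],l[0]]));return P[res<1.5],l
E
python3 - <<'E'
from h import *
for n,a,b in(("scene",(398,195),(478,295)),("side",(175,339),(415,402))):
    c=load(n+"0.npz");m,w,R=tile(c);print(n,m.sum(),"rect",R,np.round(cv2.boxPoints(R)).tolist())
    for z in((.0),):
        P,l=edge(c,a,b);W=cast(c,P,z)[:,:2]*1000;f=cv2.fitLine(W.astype(np.float32),2,0,.01,.01).ravel();print("edge",len(P),f,W[[0,-1]],l)
    v,u=np.nonzero(m);d=c["d"][v,u];ok=d>0
    E=c["extrinsics"];N=cv2.undistortPoints(np.c_[u,v].astype(float).reshape(-1,1,2),KK(c),c["D"]).reshape(-1,2)
    X=(np.c_[N*d[:,None],d]-E[:3,3])@E[:3,:3];print("tile z",np.median(X[ok,2]),X[ok,2].std())
c=load("side0.npz")
for k,uv in dict(jarbase=(366,366),glue=(233,275),spool=(201,318)).items(): print(k,cast(c,[uv],0))
c=load("scene0.npz")
for k,uv in dict(jarbase=(380,208),glue=(384,299),spool=(437,297)).items(): print(k,cast(c,[uv],0))
c=load("side0.npz");i=c["p"].copy()
s=cv2.resize(i[260:420,150:450],None,fx=2.6,fy=2.6,interpolation=cv2.INTER_CUBIC);cv2.imwrite("pics/side0c.png",s[:,:,::-1])
E
```

```text
scene 1448 rect ((533.4185791015625, 42.83694076538086), (106.57368469238281, 147.22303771972656), 18.824283599853516) [[459.0, 95.0], [507.0, -44.0], [608.0, -10.0], [560.0, 130.0]]
edge 56 [9.9994171e-01 1.0795869e-02 5.9012146e+02 2.0760461e+02] [[359.57394486 205.73795047]
 [791.95283778 209.32807157]] [  0.6386125   0.7695285 432.5784    237.66272  ]
tile z 0.006529511018457133 0.0014744575106211287
side 2819 rect ((531.4234619140625, 46.081581115722656), (106.32496643066406, 149.63040161132812), 19.182231903076172) [[457.0, 99.0], [506.0, -42.0], [606.0, -7.0], [557.0, 134.0]]
edge 60 [9.9991697e-01 1.2887330e-02 5.1794855e+02 2.0849420e+02] [[765.3373393  212.77476357]
 [287.95858393 205.49826744]] [9.6438134e-01 2.6451591e-01 2.6839484e+02 3.6584238e+02]
tile z 0.007151672656549205 0.0014243153899556184
jarbase [[0.38836019 0.15371027 0.        ]]
glue [[ 7.30120654e-01  1.88732344e-02 -1.11022302e-16]]
spool [[0.74179789 0.14736168 0.        ]]
jarbase [[0.40799582 0.13152719 0.        ]]
glue [[0.74776224 0.0023417  0.        ]]
spool [[ 7.74309951e-01  1.15743944e-01 -1.11022302e-16]]
```

View pics/side0c.png

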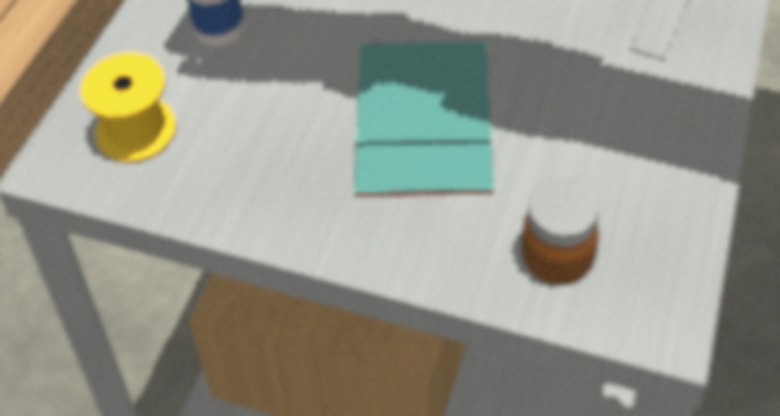

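View pics/wrist0.png

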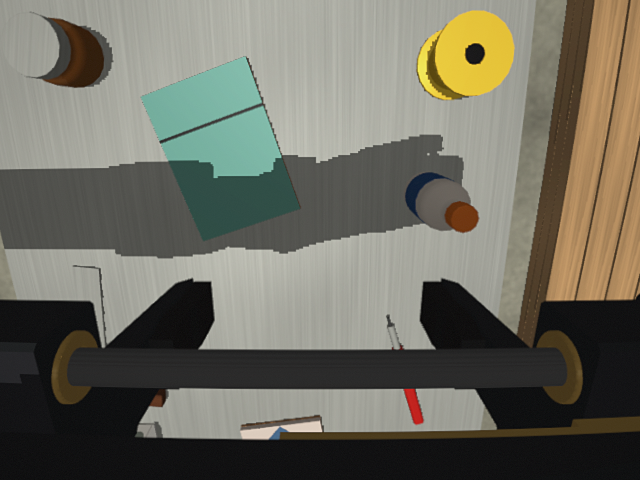

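The crop shows the score line at crop row 142, the terracotta end facing the edge, and the jar and spool clear on both sides. The wrist view shows the tile at about (220,150), the jar at (85,50) and the glue at (440,205). Nothing stands behind the tile.

The tile centre is at about (532,45) mm and turned 19°. The edge is at y≈208 mm, turned 0.7°. I'll push the rear end with two half-open fingers, square to the edge, so the tile straightens against them.

```bash
python3 -m creep '[{"grip":0.1,"tx":-2.4,"ty":-2.8,"tz":0,"spin":-0.7},{"grip":0.1,"tx":-2.4,"ty":-2.8,"tz":0,"spin":0},{"grip":0.1,"tx":-2.2,"ty":-2.85,"tz":0,"spin":0},{"grip":0.1,"tx":0,"ty":0,"tz":4,"spin":0},{"grip":0.1,"tx":0,"ty":0,"tz":4,"spin":0},{"grip":0.1,"tx":0,"ty":0,"tz":4,"spin":0},{"grip":0.1,"tx":0,"ty":0,"tz":4,"spin":0},{"grip":0.1,"tx":0,"ty":0,"tz":2,"spin":0}]'; python3 -m creep '[{"grip":0.1,"tx":0,"ty":0,"tz":0,"spin":0},{"grip":0.1,"tx":0,"ty":0,"tz":0,"spin":0}]'
```

```text
clock: 0.82
tool_pos: [0.5386, -0.0705, 0.034]
eef_rot: [0.703, 0.712, -0.002, -0.002]
contact_force: [-0.7, -0.8, 0.3]
opening: 0.551
finger_force: 0.0
clock: 0.98
tool_pos: [0.5404, -0.0705, 0.0373]
eef_rot: [0.703, 0.711, -0.001, -0.001]
contact_force: [0.7, -0.0, 1.4]
opening: 0.548
finger_force: 0.0
```

```bash
python3 -m creep '[{"grip":0.1,"tx":0,"ty":0,"tz":2,"spin":0},{"grip":0.1,"tx":0,"ty":0,"tz":1,"spin":0},{"grip":0.1,"tx":0,"ty":0,"tz":0.3,"spin":0},{"grip":0.1,"tx":0,"ty":0,"tz":0,"spin":0},{"grip":0.1,"tx":0,"ty":0,"tz":0,"spin":0}]'; python3 - <<'E'
from plant import optics
import cv2
p,d=optics.snapshot("side");cv2.imwrite("pics/s1.png",cv2.resize(p[200:400,150:450],None,fx=2.6,fy=2.6)[:,:,::-1])
E
```

```text
clock: 1.4
tool_pos: [0.5417, -0.0707, 0.0059]
eef_rot: [0.703, 0.711, 0.0, 0.001]
contact_force: [-0.8, -0.6, -0.1]
opening: 0.55
finger_force: 0.0
```

View pics/s1.png

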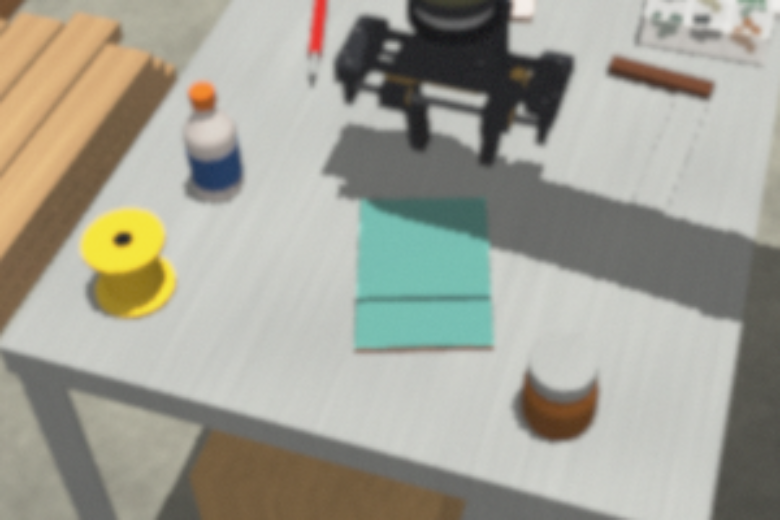

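The fingertips are at crop (420,145) and (490,160), just behind the tile's rear end (row 198). The right one lines up with the tile's near corner. I'll shift a little inward, lower a touch and start the push.

```bash
python3 -m creep '[{"grip":0.1,"tx":0.6,"ty":0.5,"tz":0.25,"spin":0},{"grip":0.1,"tx":0.6,"ty":0,"tz":0,"spin":0},{"grip":0.1,"tx":0.6,"ty":0,"tz":0,"spin":0},{"grip":0.1,"tx":0.6,"ty":0,"tz":0,"spin":0},{"grip":0.1,"tx":0.6,"ty":0,"tz":0,"spin":0},{"grip":0.1,"tx":0.6,"ty":0,"tz":0,"spin":0},{"grip":0.1,"tx":0.6,"ty":0,"tz":0,"spin":0},{"grip":0.1,"tx":0.6,"ty":0,"tz":0,"spin":0}]'; python3 -m creep '[{"grip":0.1,"tx":0.6,"ty":0,"tz":0,"spin":0},{"grip":0.1,"tx":0.6,"ty":0,"tz":0,"spin":0},{"grip":0.1,"tx":0.6,"ty":0,"tz":0,"spin":0},{"grip":0.1,"tx":0.6,"ty":0,"tz":0,"spin":0}]'
cat > meas.py <<'E'
from plant import optics,r
from h import *
import sys
c=dict(optics.get_calibration("side"));c["p"],_=optics.snapshot("side")
cv2.imwrite(f"pics/{sys.argv[1]}.png",cv2.resize(c["p"][200:430,150:450],None,fx=2.6,fy=2.6)[:,:,::-1])
m,w,R=tile(c);print("rect",np.round(R[0]),np.round(R[1]),round(R[2],2),np.round(cv2.boxPoints(R)).tolist())
s=r.get_state();print(s["tool_pos"],s["contact_force"])
E
python3 meas.py s2
```

```text
clock: 2.12
tool_pos: [0.5454, -0.0218, 0.0024]
eef_rot: [0.703, 0.712, 0.0, -0.0]
contact_force: [0.8, -0.5, -0.5]
opening: 0.55
finger_force: 0.0
clock: 2.45
tool_pos: [0.5452, 0.002, 0.0024]
eef_rot: [0.703, 0.711, 0.0, 0.0]
contact_force: [0.5, 0.7, 0.0]
opening: 0.549
finger_force: 0.0
rect [532.  46.] [107. 150.] 19.03 [[457.0, 100.0], [506.0, -42.0], [607.0, -7.0], [558.0, 134.0]]
[0.54529037 0.00394298 0.00243261] [0.56797119 1.19518938 0.3080287 ]
```

View pics/s2.png

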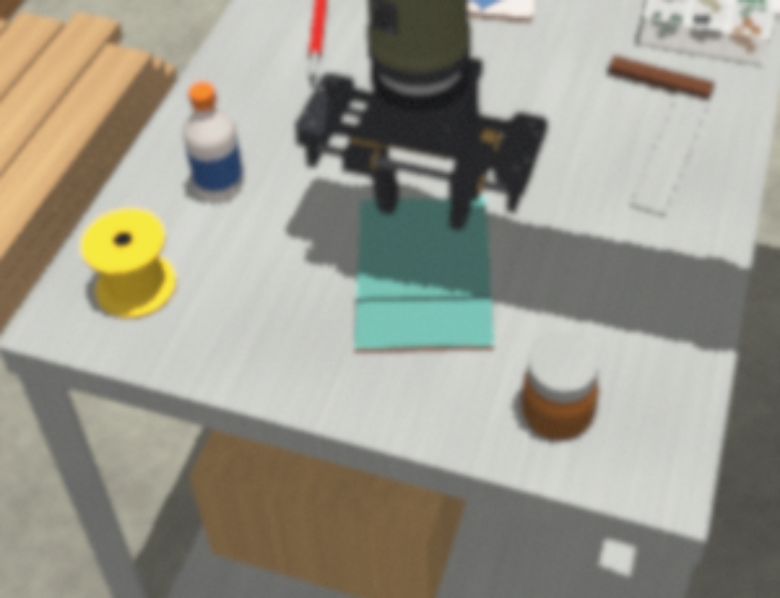

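The fingertips (crop (385,210) and (460,225)) have passed over the tile without touching it. With the gripper half open they must sit higher than the TCP, so I'll back off and probe down for contact with the cart top.

```bash
python3 -m creep '[{"grip":0.1,"tx":0,"ty":0,"tz":-1,"spin":0},{"grip":0.1,"tx":-2.5,"ty":0,"tz":0,"spin":0},{"grip":0.1,"tx":-2.5,"ty":0,"tz":0,"spin":0},{"grip":0.1,"tx":-2.5,"ty":0,"tz":0,"spin":0},{"grip":0.1,"tx":0,"ty":0,"tz":1,"spin":0},{"grip":0.1,"tx":0,"ty":0,"tz":0.3,"spin":0},{"grip":0.1,"tx":0,"ty":0,"tz":0,"spin":0},{"grip":0.1,"tx":0,"ty":0,"tz":0,"spin":0}]'
python3 -m creep '[{"grip":0.1,"tx":0,"ty":0,"tz":0.2,"spin":0},{"grip":0.1,"tx":0,"ty":0,"tz":0,"spin":0}]'
python3 -m creep '[{"grip":0.1,"tx":0,"ty":0,"tz":0.2,"spin":0},{"grip":0.1,"tx":0,"ty":0,"tz":0,"spin":0}]'
```

```text
clock: 3.17
tool_pos: [0.5461, -0.072, -0.0005]
eef_rot: [0.702, 0.712, 0.0, -0.001]
contact_force: [-0.5, -0.6, -0.3]
opening: 0.555
finger_force: 0.0
clock: 3.33
tool_pos: [0.5462, -0.0723, -0.0026]
eef_rot: [0.702, 0.712, 0.0, -0.0]
contact_force: [-0.8, -0.5, 0.0]
opening: 0.553
finger_force: 0.0
clock: 3.5
tool_pos: [0.5461, -0.0731, -0.0047]
eef_rot: [0.702, 0.712, 0.0, -0.0]
contact_force: [-0.1, 0.1, -0.1]
opening: 0.55
finger_force: 0.0
```

```bash
for i in 1; do :; done; python3 -m creep '[{"grip":0.1,"tx":0,"ty":0,"tz":0.2,"spin":0},{"grip":0.1,"tx":0,"ty":0,"tz":0,"spin":0}]' | grep -E "pos|force"
python3 -m creep '[{"grip":0.1,"tx":0,"ty":0,"tz":0.2,"spin":0},{"grip":0.1,"tx":0,"ty":0,"tz":0,"spin":0}]'| grep -E "pos|force"
python3 -m creep '[{"grip":0.1,"tx":0,"ty":0,"tz":0.2,"spin":0},{"grip":0.1,"tx":0,"ty":0,"tz":0,"spin":0}]'| grep -E "pos|force"
```

```text
tool_pos: [0.546, -0.0735, -0.0068]
contact_force: [-0.6, 0.9, 0.1]
finger_force: 0.0
tool_pos: [0.546, -0.0736, -0.0088]
contact_force: [1.2, 0.2, 0.1]
finger_force: 0.0
tool_pos: [0.546, -0.0736, -0.0109]
contact_force: [-0.2, -0.8, -0.5]
finger_force: 0.0
```

```bash
python3 -m creep '[{"grip":0.1,"tx":0,"ty":0,"tz":0.15,"spin":0},{"grip":0.1,"tx":0,"ty":0,"tz":0,"spin":0}]' | grep -E "pos|force"
python3 - <<'E'
from plant import optics,r
from h import *
c=dict(optics.get_calibration("side"));c["p"],d=optics.snapshot("side")
cv2.imwrite("pics/s3.png",cv2.resize(c["p"][190:310,250:410],None,fx=5,fy=5)[:,:,::-1])
# lowest dark points of the gripper by depth
u,v=np.meshgrid(np.arange(640),np.arange(480));m=(d>0)&(c["p"].max(2)<45)&(u>280)&(u<380)&(v>180)&(v<300)
U=np.c_[u[m],v[m]].astype(float);D=d[m];E=np.asarray(c["extrinsics"])
N=cv2.undistortPoints(U.reshape(-1,1,2),KK(c),np.asarray(c["D"])).reshape(-1,2)
X=(np.c_[N*D[:,None],D]-E[:3,3])@E[:3,:3]
k=np.argsort(X[:,2])[:400:20];print(np.round(np.c_[U[k],X[k]*1000]))
E
```

```text
tool_pos: [0.546, -0.0736, -0.0123]
contact_force: [-0.6, -0.8, -0.3]
finger_force: 0.0
[[309. 260. 577. -63.  15.]
 [311. 258. 571. -62.  25.]
 [310. 255. 574. -64.  31.]
 [311. 253. 572. -65.  37.]
 [311. 251. 572. -65.  43.]
 [308. 249. 578. -62.  52.]
 [306. 247. 582. -61.  58.]
 [341. 253. 495. -39.  86.]
 [299. 243. 589. -37.  90.]
 [308. 224. 589. -98.  93.]
 [337. 249. 505. -40.  95.]
 [311. 225. 580. -94.  95.]
 [339. 250. 499. -37.  96.]
 [339. 243. 505. -57.  96.]
 [310. 228. 579. -82.  97.]
 [340. 248. 499. -42.  97.]
 [339. 244. 504. -53.  98.]
 [343. 244. 496. -54.  99.]
 [283. 235. 624. -37. 103.]
 [308. 223. 584. -85. 108.]]
```

View pics/s3.png

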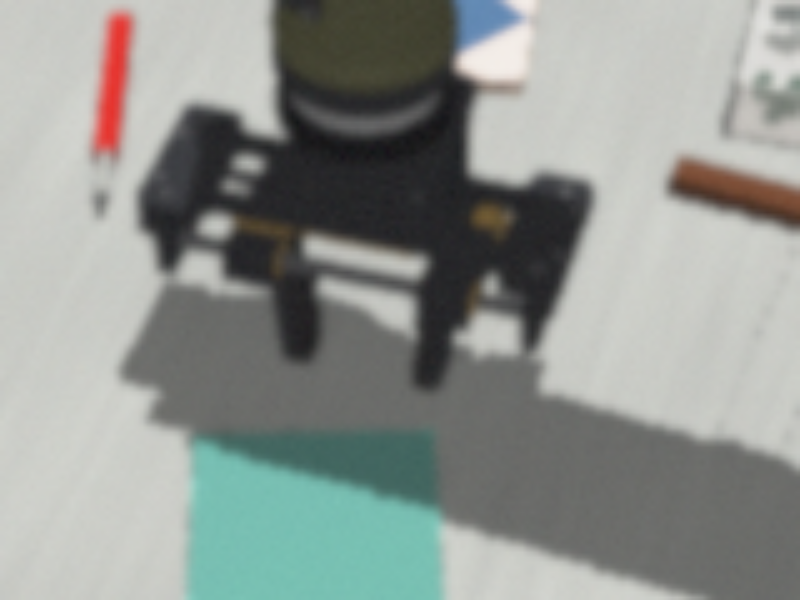

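The fingertips, at crop (300,360) and (430,390), still hang about 10–15 mm above the top. The gripper body is above about 85 mm, clear of the jar. I'll keep descending.

```bash
python3 -m creep '[{"grip":0.1,"tx":0,"ty":0,"tz":0.3,"spin":0},{"grip":0.1,"tx":0,"ty":0,"tz":0,"spin":0}]' | grep -E "pos|force"
python3 -m creep '[{"grip":0.1,"tx":0,"ty":0,"tz":0.2,"spin":0},{"grip":0.1,"tx":0,"ty":0,"tz":0,"spin":0}]' | grep -E "pos|force"
python3 -m creep '[{"grip":0.1,"tx":0,"ty":0,"tz":0.15,"spin":0},{"grip":0.1,"tx":0,"ty":0,"tz":0,"spin":0}]' | grep -E "pos|force"
python3 -m creep '[{"grip":0.1,"tx":0,"ty":0,"tz":0.15,"spin":0},{"grip":0.1,"tx":0,"ty":0,"tz":0,"spin":0}]' | grep -E "pos|force"
```

```text
tool_pos: [0.546, -0.0736, -0.0154]
contact_force: [-0.1, -0.3, -0.4]
finger_force: 0.0
tool_pos: [0.5459, -0.0736, -0.0174]
contact_force: [0.2, -0.4, -0.7]
finger_force: 0.0
tool_pos: [0.546, -0.0736, -0.0188]
contact_force: [-0.8, -0.3, 0.1]
finger_force: 0.0
tool_pos: [0.5461, -0.0736, -0.0202]
contact_force: [-0.5, -0.1, 0.2]
finger_force: 0.0
```

```bash
python3 -m creep '[{"grip":0.1,"tx":0,"ty":0,"tz":0.15,"spin":0},{"grip":0.1,"tx":0,"ty":0,"tz":0,"spin":0}]' | grep -E "pos|contact"
python3 -m creep '[{"grip":0.1,"tx":0,"ty":0,"tz":0.15,"spin":0},{"grip":0.1,"tx":0,"ty":0,"tz":0,"spin":0}]' | grep -E "pos|contact"
python3 - <<'E'
from plant import optics,r
from h import *
for n in("side","scene"):
    c=dict(optics.get_calibration(n));p,d=optics.snapshot(n);E=np.asarray(c["extrinsics"])
    u,v=np.meshgrid(np.arange(640),np.arange(480));U=np.c_[u.ravel(),v.ravel()].astype(float);D=d.ravel()
    N=cv2.undistortPoints(U.reshape(-1,1,2),KK(c),np.asarray(c["D"])).reshape(-1,2)
    X=((np.c_[N*D[:,None],D]-E[:3,3])@E[:3,:3])*1000
    m=(D>0)&(p.reshape(-1,3).max(1)<40)&(X[:,0]>485)&(X[:,0]<600)&(X[:,1]>-100)&(X[:,1]<-45)&(X[:,2]>-20)&(X[:,2]<60)
    k=np.where(m)[0];k=k[np.argsort(X[k,2])];print(n,len(k));print(np.round(np.c_[U[k],X[k]][:10]))
E
```

```text
tool_pos: [0.5462, -0.0736, -0.0203]
contact_force: [-2.0, 0.9, 11.8]
tool_pos: [0.5462, -0.0736, -0.0204]
contact_force: [-3.6, 1.0, 26.1]
side 77
[[309. 261. 577. -65.  10.]
 [334. 267. 517. -64.  10.]
 [309. 262. 576. -61.  10.]
 [310. 261. 575. -64.  12.]
 [334. 266. 517. -64.  14.]
 [310. 260. 575. -64.  14.]
 [309. 260. 576. -63.  15.]
 [311. 261. 571. -61.  16.]
 [312. 259. 570. -67.  17.]
 [334. 265. 517. -63.  18.]]
scene 0
[]
```

Contact came at a reading of −20.3 mm. I'll lift the tips to 3 mm above the top and push.

```bash
python3 -m creep '[{"grip":0.1,"tx":0,"ty":0,"tz":-0.6,"spin":0},{"grip":0.1,"tx":0,"ty":0,"tz":0,"spin":0},{"grip":0.1,"tx":0.6,"ty":0,"tz":0,"spin":0},{"grip":0.1,"tx":0.6,"ty":0,"tz":0,"spin":0},{"grip":0.1,"tx":0.6,"ty":0,"tz":0,"spin":0},{"grip":0.1,"tx":0.6,"ty":0,"tz":0,"spin":0},{"grip":0.1,"tx":0.6,"ty":0,"tz":0,"spin":0},{"grip":0.1,"tx":0.6,"ty":0,"tz":0,"spin":0}]';  python3 -m creep '[{"grip":0.1,"tx":0.5,"ty":0,"tz":0,"spin":0},{"grip":0.1,"tx":0.5,"ty":0,"tz":0,"spin":0},{"grip":0.1,"tx":0.5,"ty":0,"tz":0,"spin":0},{"grip":0.1,"tx":0.5,"ty":0,"tz":0,"spin":0},{"grip":0.1,"tx":0,"ty":0,"tz":0,"spin":0}]'; python3 meas.py s4
```

```text
clock: 5.98
tool_pos: [0.5454, -0.0371, -0.0173]
eef_rot: [0.703, 0.712, -0.0, -0.0]
contact_force: [-0.2, -0.7, -0.8]
opening: 0.55
finger_force: 0.5
clock: 6.4
tool_pos: [0.5456, -0.0158, -0.0171]
eef_rot: [0.702, 0.712, 0.001, -0.0]
contact_force: [-0.1, -0.0, 0.6]
opening: 0.549
finger_force: 0.1
rect [539.  80.] [107. 154.] 13.62 [[470.0, 142.0], [506.0, -8.0], [609.0, 18.0], [573.0, 167.0]]
[ 0.54564502 -0.0164292  -0.01704322] [ 0.62060616 -1.07166745  0.69865465]
```

View pics/s4.png

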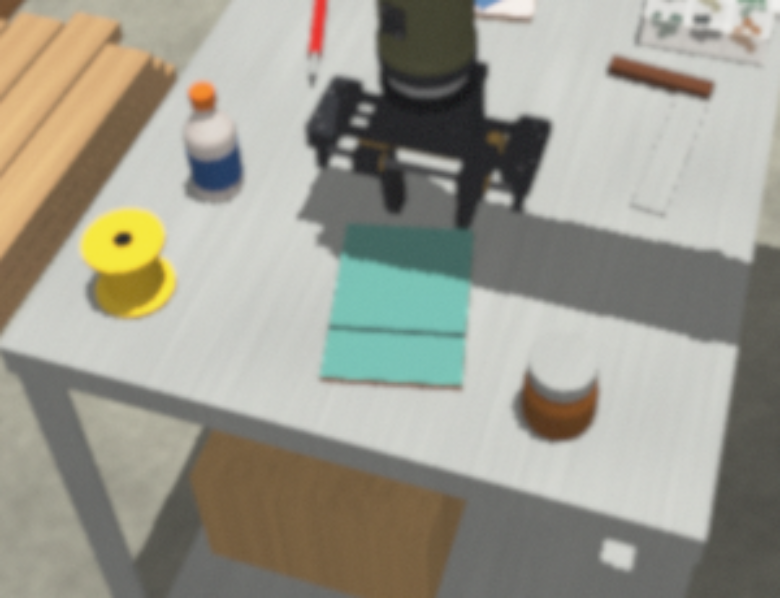

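The tile (crop (400,300)) is now straightening: about 13.6° with its centre at y≈80 mm. I'll keep pushing.

```bash
python3 -m creep '[{"grip":0.1,"tx":0.6,"ty":0,"tz":0,"spin":0},{"grip":0.1,"tx":0.6,"ty":0,"tz":0,"spin":0},{"grip":0.1,"tx":0.6,"ty":0,"tz":0,"spin":0},{"grip":0.1,"tx":0.6,"ty":0,"tz":0,"spin":0},{"grip":0.1,"tx":0.6,"ty":0,"tz":0,"spin":0},{"grip":0.1,"tx":0.6,"ty":0,"tz":0,"spin":0},{"grip":0.1,"tx":0.6,"ty":0,"tz":0,"spin":0},{"grip":0.1,"tx":0,"ty":0,"tz":0,"spin":0}]'; python3 meas.py s5
```

```text
clock: 7.12
tool_pos: [0.545, 0.0268, -0.0171]
eef_rot: [0.702, 0.712, 0.001, -0.0]
contact_force: [-0.2, 0.3, 0.1]
opening: 0.548
finger_force: 0.0
rect [550. 118.] [106. 153.] 5.4 [[490.0, 189.0], [504.0, 37.0], [610.0, 47.0], [596.0, 199.0]]
[ 0.54515504  0.02595839 -0.01705706] [ 0.76198449 -0.35262066  0.57061556]
```

```bash
python3 -m creep '[{"grip":0.1,"tx":0.6,"ty":0,"tz":0,"spin":0},{"grip":0.1,"tx":0.6,"ty":0,"tz":0,"spin":0},{"grip":0.1,"tx":0.6,"ty":0,"tz":0,"spin":0},{"grip":0.1,"tx":0.6,"ty":0,"tz":0,"spin":0},{"grip":0.1,"tx":0.6,"ty":0,"tz":0,"spin":0},{"grip":0.1,"tx":0.6,"ty":0,"tz":0,"spin":0},{"grip":0.1,"tx":0.4,"ty":0,"tz":0,"spin":0},{"grip":0.1,"tx":0,"ty":0,"tz":0,"spin":0}]'
cat > sc.py <<'E'
from plant import optics,r
from h import *
import sys
# score line ends relative to cart edge; both cameras
for n,a,b in(("scene",(398,195),(478,295)),("side",(175,339),(415,402))):
    c=dict(optics.get_calibration(n));c["p"],_=optics.snapshot(n)
    e=load(n+"0.npz");P,l=edge(e,a,b);W=cast(e,P,0)[:,:2]*1000;f=cv2.fitLine(W.astype(np.float32),2,0,.01,.01).ravel()
    m,w,R=tile(c);h=cv2.cvtColor(c["p"],cv2.COLOR_RGB2GRAY).astype(np.float32)
    B=cv2.boxPoints(R).astype(float);B=B[np.argsort(B[:,1])]
    t=f[:2];nn=np.array([-t[1],t[0]])
    long=B[2:].mean(0)-B[:2].mean(0);L=np.linalg.norm(long);u=long/L;s=np.array([u[1],-u[0]]);ctr=B.mean(0)
    Q=[]
    for k in np.linspace(-44,44,45):   # darkest point near y=+31 on each long-axis strip
        ys=np.arange(15,47,.25);q=ctr+k*s+ys[:,None]*u
        uv=proj(c,np.c_[q/1000,np.full(len(q),.007)]).astype(np.float32)
        v=cv2.remap(h,uv[:,0][None],uv[:,1][None],2).ravel();v=v-np.interp(ys,[15,46.75],[v[:10].mean(),v[-10:].mean()])
        j=np.argmin(v);lo=slice(max(0,j-16),j+17);wt=np.clip(-v[lo],0,None);Q.append((q[lo]*wt[:,None]).sum(0)/wt.sum())
    g=cv2.fitLine(np.array(Q,np.float32),cv2.DIST_HUBER,0,.01,.01).ravel()
    if g[0]*s[0]<0:g[:2]*=-1
    mid=g[2:]+g[:2]*((ctr-g[2:])@g[:2])
    print(n,"ctr",np.round(ctr,1),"size",np.round(R[1],1),"near,far to edge",[round(float((mid+k*g[:2]-f[2:])@nn),1) for k in(-54,54)],"ang",round(np.degrees(np.arctan2(g[1],g[0])-np.arctan2(t[1],t[0])),2))
    cv2.imwrite(f"pics/{n}_{sys.argv[1]}.png",c["p"][:,:,::-1])
E
python3 sc.py 6
```

```text
clock: 7.83
tool_pos: [0.5446, 0.0663, -0.0171]
eef_rot: [0.702, 0.712, 0.001, -0.0]
contact_force: [0.1, 0.7, 0.6]
opening: 0.553
finger_force: 0.0
scene ctr [555.  153.3] size [110.2 149.5] near,far to edge [-24.5, -24.0] ang 0.28
side ctr [555.9 153.7] size [108.2 153.1] near,far to edge [-23.8, -23.7] ang 0.06
```

```bash
python3 -m creep '[{"grip":0.1,"tx":0.4,"ty":0,"tz":0,"spin":0},{"grip":0.1,"tx":0.4,"ty":0,"tz":0,"spin":0},{"grip":0.1,"tx":0.4,"ty":0,"tz":0,"spin":0},{"grip":0.1,"tx":0.4,"ty":0,"tz":0,"spin":0},{"grip":0.1,"tx":0.3,"ty":0,"tz":0,"spin":0},{"grip":0.1,"tx":0.2,"ty":0,"tz":0,"spin":0},{"grip":0.1,"tx":0,"ty":0,"tz":0,"spin":0},{"grip":0.1,"tx":0,"ty":0,"tz":0,"spin":0}]'; python3 sc.py 7
```

```text
clock: 8.6
tool_pos: [0.5442, 0.086, -0.0171]
eef_rot: [0.703, 0.712, 0.0, -0.0]
contact_force: [0.9, -0.1, -0.4]
opening: 0.547
finger_force: 0.0
scene ctr [554.6 172.6] size [110.5 149.4] near,far to edge [-4.5, -4.6] ang -0.07
side ctr [555.8 173.4] size [108.3 152.9] near,far to edge [-4.0, -4.0] ang -0.03
```

```bash
python3 -m creep '[{"grip":0.1,"tx":0.2,"ty":0,"tz":0,"spin":0},{"grip":0.1,"tx":0.2,"ty":0,"tz":0,"spin":0},{"grip":0.1,"tx":0,"ty":0,"tz":0,"spin":0},{"grip":0.1,"tx":0,"ty":0,"tz":0,"spin":0}]'; python3 -m creep '[{"grip":0.1,"tx":-1,"ty":0,"tz":0,"spin":0},{"grip":0.1,"tx":-2,"ty":0,"tz":0,"spin":0},{"grip":0.1,"tx":-2,"ty":0,"tz":0,"spin":0},{"grip":0.1,"tx":0,"ty":0,"tz":0,"spin":0}]'; python3 sc.py 8; python3 - <<'E'
import cv2
p=cv2.imread("pics/side_8.png");cv2.imwrite("pics/s8.png",cv2.resize(p[290:420,200:400],None,fx=4,fy=4,interpolation=2))
E
```

```text
clock: 9.03
tool_pos: [0.5441, 0.0896, -0.0171]
eef_rot: [0.703, 0.711, 0.0, -0.0]
contact_force: [0.2, 0.1, -1.2]
opening: 0.553
finger_force: 0.2
clock: 9.37
tool_pos: [0.5444, 0.0327, -0.0171]
eef_rot: [0.705, 0.709, -0.002, 0.001]
contact_force: [0.1, -0.7, 0.1]
opening: 0.551
finger_force: 0.0
scene ctr [554.6 174.4] size [110.9 151.2] near,far to edge [-1.3, -1.3] ang -0.01
side ctr [555.5 177. ] size [108.2 152.2] near,far to edge [-0.6, -0.8] ang -0.12
```

View pics/s8.png

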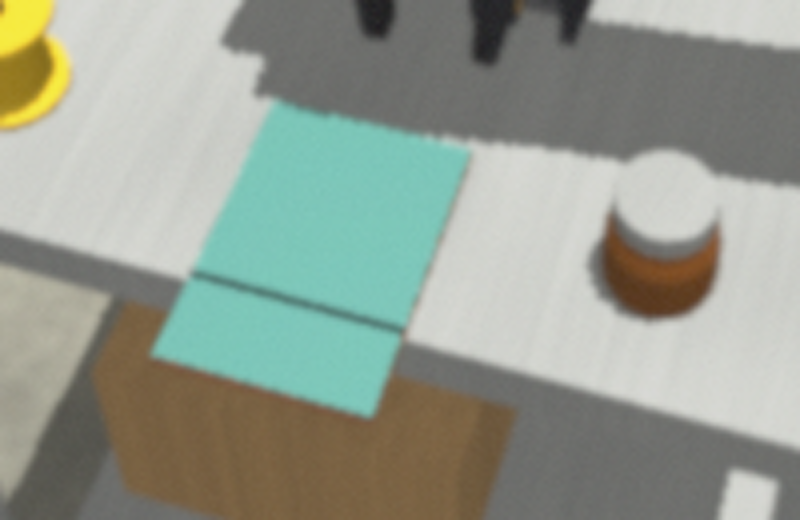

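The crop shows the score line from (195,273) to (405,330), lying over the edge along its whole length. The tile is flat, the fingers are clear and the jar hasn't moved. I'll lift away and hand in.

```bash
python3 -m creep '[{"grip":0.1,"tx":0,"ty":0,"tz":-3,"spin":0},{"grip":0.1,"tx":0,"ty":0,"tz":-3,"spin":0},{"grip":0.1,"tx":0,"ty":0,"tz":0,"spin":0},{"grip":0.1,"tx":0,"ty":0,"tz":0,"spin":0}]'; python3 -c "
from plant import workorder
print(workorder.finish_job())"
```

```text
clock: 9.8
tool_pos: [0.546, 0.041, 0.0443]
eef_rot: [0.702, 0.712, 0.002, 0.001]
contact_force: [0.6, 0.0, -0.8]
opening: 0.554
finger_force: 0.0
the job is handed in; nothing more can be done
None
```

The job is handed in with no verdict returned: the tile lies flat with both ends of its score line about 1 mm inside the cart's open edge (measured in two views), nothing else was touched as far as I could see, and the gripper is clear.

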